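Open the braced spice jar and hold its lid

TASK

Stand the square white jar, lid still tight, right down in the steel jar brace so that it cannot turn, without dropping it in. Unscrew the tight black lid anticlockwise, stop turning once the threads let go, and lift it straight off; finish while holding the lid in the gripper, level and just above the jar's mouth (about 2 cm clear), with the jar still upright and fully down in the brace. Leave the steel pan, glove carton and spoon where they are.

Things in the scene. Friction and masses are not known exactly. Their poses are not given: they have to be found in the camera images.
- jar: Loose square white plastic jar, 0.2 to 0.45 kg: body 60 x 60 x 64 mm high, then a round neck 41 mm across up to the mouth at 90 mm. Starts on the counter, lid on (then 100 mm high). Origin: centre of its underside; z up, x and y square to its sides (any quarter turn fits the brace). May be carried by lid or body. Outside the brace it just spins with the lid.
- lid: Black ribbed screw lid, round, 58 mm across, 26 mm high, 50 g, loose. Origin: centre of its lower rim, 74 mm above the jar's underside when shut (10 mm above the square shoulder); z up. Grip the solid upper part, 16 to 26 mm above the origin. About 1 mm of play up, down and sideways on the neck. It does not rise while turning; once free it lifts straight off, clear of the mouth after 16 mm.
- jar_mouth (a point): Centre of the jar's mouth (foil-sealed), 90 mm above its underside; axes as the jar's.
- thread (a joint): How far the lid is unscrewed (rad), anticlockwise seen from above, relative to the jar: 0 = tight, at the start. Takes 0.45 N m all the way and stays where left, so several grasps are fine. Threads let go at about 0.95 (55 degrees): turn to 1.1 to 1.4, not past 1.75; hard stop at 2.1. Lid play 0.03 rad; the jar turns up to 0.1 rad in the brace before its walls hold it.
- brace: Fixed dark steel jar brace on the counter: square socket, open on top. Well 65 x 65 mm inside, floor 6 mm above the counter, straight walls to 36 mm, then lips flared outward to 48 mm high, 86 mm wide overall. Origin: centre of its underside at counter level; z up, x and y square to the walls. Seated, the jar's underside is 6 mm above this origin.
- pan: Bystander: small open steel food pan, 176 x 162 x 100 mm, on the counter at the robot's right. Origin: centre of its underside.
- gloves: Bystander: carton of gloves, 125 x 240 x 75 mm, on the counter beyond the work. Origin: centre of its underside.
- spoon: Bystander: serving spoon with a black handle, 240 mm long, lying on the counter at the robot's left. Origin: under its middle.
Things that resemble listed ones, but are neither listed nor needed, are in the scene too. There is more than one size of the jar; the job needs the smallest.

How it is judged:
On the way, in this order (a step that is already met when the one before it is completed fails the run):
1. the jar stands fully down in the brace with its lid still tight (z of jar in the frame of brace between 0 and 0.01 m and horizontal distance between jar and brace below 0.008 m and angle between jar's own z axis and vertical below 0.08 rad and z of lid in the frame of jar_mouth below -0.009 m and value of joint thread below 0.25 rad), for 0.2 s.
2. in the brace, the lid is unscrewed until the threads let go, before it is lifted (z of jar in the frame of brace between 0 and 0.01 m and horizontal distance between jar and brace below 0.008 m and angle between jar's own z axis and vertical below 0.08 rad and z of lid in the frame of jar_mouth below -0.009 m and value of joint thread above 0.85 rad), for 0.1 s.
At the end, for the whole second after the job is handed in: Only the gripper holds the lid: rim 5-45 mm above the mouth, within 15 mm of its axis, tilt < 0.15 rad, at rest. Jar not touched, in the brace within 4 mm of its floor and 8 mm of its centre, tilt < 0.08 rad. Threads past 0.85 rad. Pan, carton, spoon within 20 mm of their starts (z of jar in the frame of brace between 0 and 0.01 m and horizontal distance between jar and brace below 0.008 m and angle between jar's own z axis and vertical below 0.08 rad and z of lid in the frame of jar_mouth between 0.005 and 0.045 m and horizontal distance between lid and jar_mouth below 0.015 m and angle between lid's own z axis and vertical below 0.15 rad and contact force between the fingers and lid above 1 N and contact force between lid and jar below 0.05 N and contact force between lid and brace below 0.05 N and contact force between the fingers and jar below 0.2 N and linear speed of lid below 0.03 m/s and value of joint thread above 0.85 rad and distance of each of pan, gloves, spoon from where it was at the start of the episode below 0.02 m); the arm keeps its last pose, push and grip.
It fails at once if the lid is turned far on after the threads have let go (value of joint thread above 1.75 rad).
It fails at once if the jar is tipped over (angle between jar's own z axis and vertical above 0.6 rad).
It fails at once if the jar is dropped into the brace instead of being lowered (horizontal distance between jar and brace below 0.03 m and z of jar in the frame of brace below 0.045 m and linear speed of jar above 0.4 m/s).
It fails at once if a bystander is pushed away (distance of any of pan, gloves, spoon from where it was at the start of the episode above 0.03 m).
It also fails if it takes over 42 s, if anything falls off the work surface, if the arm or the gripper's body presses on something with over 40 N, if the wrist force passes 120 N, or if a joint passes its speed limit or range.

ROBOT

A 6-joint arm with a two-finger parallel gripper is mounted at the origin on the work surface. World frame = base frame: x ahead of the robot, y to its left, z up, the work surface at z = 0. Lengths are in m, angles in rad, forces in N, time in s.
With the tool pointing down it reaches from about 0.425 to 0.95 m from the base axis. Payload 3.5 kg.
Tool frame: the origin (TCP) lies on the centre line of the jaws, within the pads' length; the fingertips stand 14 mm ahead of it and the grasp point (between the pads) lies 5 mm behind it (ctrl.finger_overhang is the distance from the TCP to the fingertips, in m); z points along the fingers, y is the line along which they close (so a half turn about z gives the same grasp; the last joint's range is limited). The gripper opens to 85 mm and grips with 20 to 120 N. Pads are 22 mm wide; open, the fingers measure 114 mm over their backs; the gripper's body (76 mm by 85 mm) begins 54 mm behind the grasp point. The pads swing forward as they close: fully open they stand 13 mm farther back than shut.
Start: joints at [-1.447, 0.286, 1.577, -0, 1.279, -0.15], TCP at [0.183, -0.65, 0.245] pointing down, gripper open.
Joint ranges: [-2.77, 2.77], [-0.9, 2.22], [0.21, 2.48], [-1.53, 4.67], [0.24, 2.81], [-2.84, 2.84]. Speed limits (rad/s): [2.79, 2.79, 3.14, 3.14, 3.14, 3.14].

INTERFACE

Orientations are given as a unit quaternion [x, y, z, w].
In Python, from plant import ctrl gives the robot as it stands.
- The arm moves only by the tool send_rows, never from a script. Its argument "moves" is text: rows parted by semicolons, each of 7 numbers parted by spaces: the turn, a rotation vector about the tool's x, y, z in units of 360 degrees (1.0 is 360 degrees), then the shift along the tool's x, y, z in units of 20 cm (1.0 is 20 cm), then the gripper's target within -1 to 1 (fully open at 1, half-way at 0, shut at -1). A call has 1 to 12 rows; each row is the pose to reach, as a shift and turn from the pose commanded when the call began, along the tool's axes at that moment, turning the shorter way round; what a row does not reach only later rows make up. A row lasts 1/8 s, in which the tool goes at most 62.5 mm and 10.7 degrees, less where a joint would pass 70% of its speed; a pose out of reach is approached as far as the arm can. A call with a number of a shift or a turn outside -1 to 1 is refused whole. A call with a gripper value outside its range is refused whole. The fingers move at their own pace and stop on an object; "newtons" is the grip in N (left out, the last holds). Time passes only in rows, so rows that repeat a pose let the fingers close. It gives the time, the measured TCP pose, the force, the opening and the grip force at its end, in the units of the state.
- ctrl.get_state(): the state, without advancing time (a new reading comes with each control period).
- ctrl.read_camera(name): name is "scene" or "top"; returns a dict with "image" (480x640x3 uint8, red, green, blue), "fovy" (degrees; the focal length in pixels is half the picture's height over the tangent of half this angle, whatever the lens; pixels are square), "cx", "cy" (the principal point, pixels), "distortion" ([k1, k2, p1, p2, k3] as OpenCV has them; the pictures are not rectified), "extrinsics" (4x4, takes a point from camera to world coordinates). Camera axes: x right, y up, looking along -z (the intrinsics and any distortion apply to the point x, -y, -z); pixel columns grow to the right and rows downward; lengths in m; the calibration is good to about 2 mm. A picture is of the moment at which its call begins. There is no depth.
- ctrl.sign_off(): hands the job in; it is judged then, once.
The state is a dict: "time": time; "qpos": joint angles; "dq": joint speeds; "joint_efforts": joint torques, N m; "eef_pos": TCP position; "tcp_rot": TCP orientation; "contact_force": force on the tool from outside, world axes, zero at the start; "wrist_torque": the same for the moment, N m; "opening": opening from 0.0 (shut) to 1.0 (fully open); "finger_force": force on a finger pad.
Only numpy, scipy, OpenCV 4.12 (cv2) and the standard library are available. Lean on these libraries where they do the work, as an engineer would, in place of code of your own. Each camera call takes 0.05 s, during which the arm holds its last target. There are 200 camera calls.

## Working session

There is one attempt and no reset: what is moved stays moved. The work goes in short steps, Python scripts to look and compute and a tool call to move; the robot and the scene stay as the last step left them, time stands still between calls to the robot, and variables do not carry over. Pictures are saved under pics/ and viewed, at most 10 in all, crops included, and the job is handed in when it is done.

Besides the shell and the picture viewer there is one more tool, called after "Emit:" in YAML: its name, and indented under it one key for each argument. send_rows: Moves the arm, as the interface text tells. Its arguments: {"type":"object","properties":{"moves":{"type":"string"},"newtons":{"type":"number"}},"required":["moves"]}

```bash
ls; mkdir -p pics
cat > h.py <<'E'
import numpy as np, cv2
from plant import ctrl
def K(c):
    f=240/np.tan(np.radians(c['fovy'])/2)
    return np.array([[f,0,c['cx']],[0,f,c['cy']],[0,0,1.]]),np.array(c['distortion'],float)
def cast(c,px,z):
    k,d=K(c);p=cv2.undistortPoints(np.array(px,float).reshape(-1,1,2),k,d).reshape(-1,2)
    E=np.array(c['extrinsics']);r=np.c_[p[:,0],-p[:,1],-np.ones(len(p))]@E[:3,:3].T
    o=E[:3,3];return o+r*((z-o[2])/r[:,2])[:,None]
def proj(c,P):
    k,d=K(c);E=np.array(c['extrinsics']);q=(np.array(P,float).reshape(-1,3)-E[:3,3])@E[:3,:3]
    q=q*[1,-1,-1];return cv2.projectPoints(q,np.zeros(3),np.zeros(3),k,d)[0].reshape(-1,2)
def shot(n,f):
    c=ctrl.read_camera(n);cv2.imwrite(f'pics/{f}.png',c['image'][:,:,::-1]);np.save(f'pics/{f}.npy',c,allow_pickle=True);return c
def load(f): return np.load(f'pics/{f}.npy',allow_pickle=True).item()
E
python3 - <<'E'
from h import *
for n in('scene','top'):
    c=shot(n,n+'0');print(n,c['fovy'],c['cx'],c['cy'],c['distortion'],np.round(c['extrinsics'],3).tolist())
print(ctrl.get_state())
E
```

```text
pics
scene 46.38379514407416 313.48395938081364 228.75463772823053 [-0.09491763  0.          0.          0.          0.        ] [[-0.342, -0.69, 0.638, 1.541], [0.94, -0.253, 0.229, 0.329], [0.003, 0.678, 0.735, 1.204], [0.0, 0.0, 0.0, 1.0]]
top 42.86698829003382 325.2993884722187 243.5791645139272 [-0.18381601  0.          0.          0.          0.        ] [[-0.023, 0.997, -0.073, 0.49], [-1.0, -0.022, 0.007, -0.011], [0.005, 0.073, 0.997, 1.503], [0.0, 0.0, 0.0, 1.0]]
{'time': 0.1, 'qpos': array([-1.44701956e+00,  2.87127315e-01,  1.57806254e+00, -1.60206383e-05,
        1.27859965e+00, -1.50004061e-01]), 'dq': array([ 0.00050281, -0.00064621, -0.00352266, -0.00028321, -0.0030172 ,
       -0.00153967]), 'joint_efforts': array([ 5.67654624e-04, -4.07297051e+01, -2.93699080e+01, -1.54668815e-04,
        3.41207917e-03, -1.01693408e-05]), 'eef_pos': array([ 0.18245228, -0.64927431,  0.24403468]), 'tcp_rot': array([ 9.90644216e-01,  1.36465495e-01,  6.73635542e-06, -1.09843121e-03]), 'contact_force': array([-0.57296924,  0.32508566, -0.6357307 ]), 'wrist_torque': array([-0.02857446,  0.03191904,  0.04326053]), 'finger_force': 0.0, 'opening': 0.9976322294669087}
```

View pics/scene0.png

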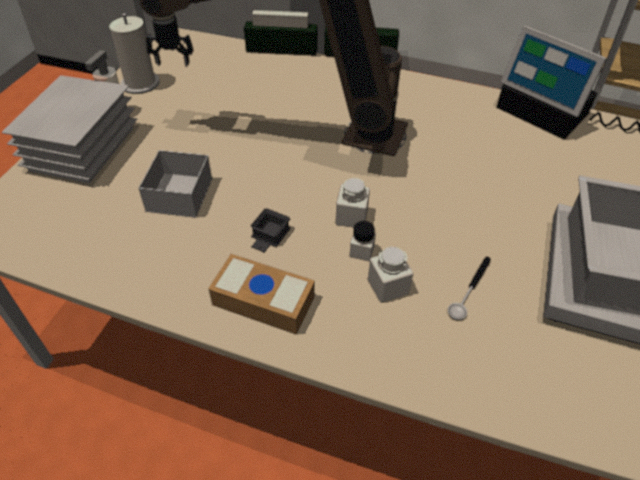

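View pics/top0.png

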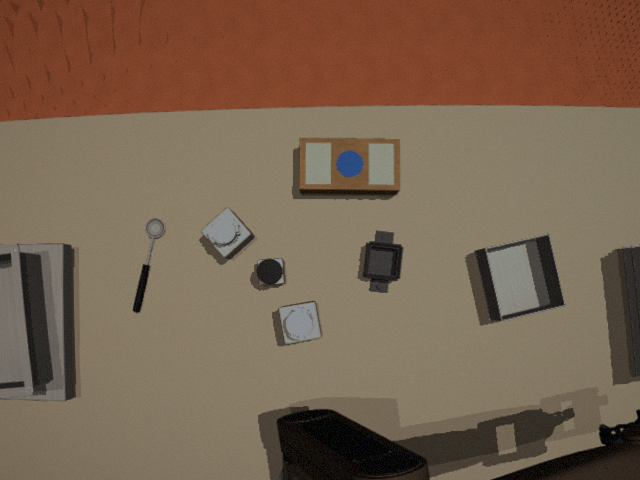

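The candidates are two bigger white-lidded jars at top (227,233) and (299,322), and the small black-lidded jar at (270,271), which is my choice. The brace is the dark square at (383,262). The pan is at (520,278), the carton at (350,165) and the spoon at (148,265).

Run:
```python
from h import *
t=load('top0');s=load('scene0')
a=cv2.resize(t['image'][200:340,200:420],None,fx=3.6,fy=3.6,interpolation=2)[:,:,::-1]
b=cv2.resize(s['image'][160:300,230:420],None,fx=3.6,fy=3.6,interpolation=2)[:,:,::-1]
cv2.imwrite('pics/crop.png',cv2.resize(np.vstack([np.hstack([cv2.resize(a,(400,300)),cv2.resize(b,(400,300))])]),None,fx=1,fy=1))
def blob(im,x0,y0,x1,y1,f):
    g=cv2.cvtColor(im,cv2.COLOR_RGB2GRAY)[y0:y1,x0:x1]
    m=f(g).astype(np.uint8)
    n,l,st,ce=cv2.connectedComponentsWithStats(m); i=1+np.argmax(st[1:,4])
    c,_=cv2.findContours((l==i).astype(np.uint8),0,2); c=max(c,key=cv2.contourArea)
    return c.reshape(-1,2)+[x0,y0]
c=blob(t['image'],240,250,300,295,lambda g:g<50)
P=cast(t,c,0.1)[:,:2];print('lid top',cv2.minEnclosingCircle(P.astype(np.float32)), P.min(0),P.max(0), cv2.fitEllipse(c))
c=blob(t['image'],250,250,300,295,lambda g:g>135)
print('body c',c.min(0),c.max(0))
im=t['image']; print(cv2.cvtColor(im,cv2.COLOR_RGB2GRAY)[252:292:2,248:296:2])
print(cv2.cvtColor(im,cv2.COLOR_RGB2GRAY)[230:294:2,354:412:2])
```

```text
lid top ((0.5305028557777405, 0.11039165407419205), 0.030254967510700226) [0.50247704 0.08040631] [0.56017086 0.14021104] ((268.9226379394531, 271.5447998046875), (24.137893676757812, 25.01953887939453), 106.73200225830078)
body c [276 259] [281 264]
[[131 123 126 127 126 125 128 130 128 127 128 128 130 131 126 126 124 130
  127 130 126 125 129 130]
 [129 127 125 125 126 129 130 129 128 128 126 128 131 130 127 129 126 126
  127 130 128 126 128 131]
 [128 124 128 129 125 127 126 129 125 130 129 130 131 129 130 129 129 127
  129 130 129 129 125 127]
 [126 128 126 130 129 128 126 129 126 114  92  87 123 106  96 101 106 107
  123 127 129 129 126 127]
 [124 126 125 126 125 122 131 105  42  29  30  35  34  51 120 148 143  88
  125 126 130 128 125 128]
 [128 125 127 128 126 141  79  32  36  31  32  35  34  38  38  78 145 105
   84 125 127 126 127 130]
 [129 126 130 122  73  96  29  30  27  29  33  33  38  35  34  32 103 117
   89 130 127 130 126 121]
 [127 126 128  73  71  43  28  31  32  30  37  30  30  34  41  35  48 122
   84 129 129 127 124 125]
 [129 129 129  76  69  23  30  31  30  30
[... 4344 characters left out ...]
128 128  67  59  54  60  51  28  25  30  37  48
   75 129 127 127 127 129 129 129 127 129 129]
 [130 131 128 130 128 131 128 133  57  56  60  61  51  58  55  61  61  95
  128 129 129 129 126 125 129 128 129 127 125]
 [129 127 127 127 127 133 128 129  59  58  56  38  59  59  56  58  51 104
  127 130 126 126 129 129 127 125 129 129 125]
 [129 127 132 130 129 129 128 118  52  58  62  54  51  57  56  60  58 109
  128 126 127 125 128 126 129 128 129 124 129]
 [129 128 128 130 126 127 129 112  57  55  57  59  55  51  56  62  64 117
  128 130 125 128 130 129 124 125 127 129 126]
 [127 128 128 129 129 131 128 127 130 129 126 128 108  69  75  73  74 125
  130 132 130 129 128 126 129 126 128 130 129]]
```

View pics/crop.png

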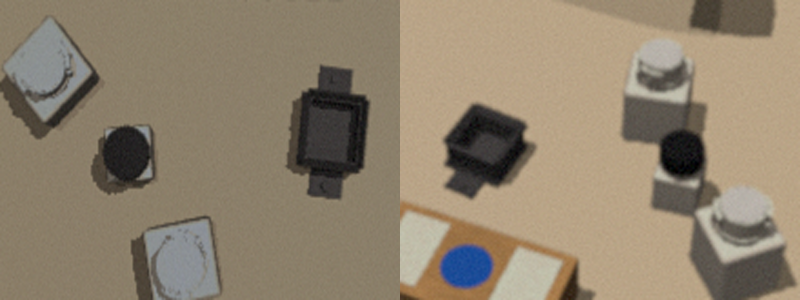

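The crop confirms it: a small square jar with a black round lid, centred at (270,271). The brace with its open square well is at (383,262). Next I measure both yaws and the brace centre.

```bash
cat >> h.py <<'E'
def contour(c,box,f):
    x0,y0,x1,y1=box;S=4
    g=cv2.GaussianBlur(cv2.cvtColor(c['image'],cv2.COLOR_RGB2GRAY),(3,3),0)[y0:y1,x0:x1]
    g=cv2.resize(g,None,fx=S,fy=S,interpolation=cv2.INTER_CUBIC)
    m=f(g).astype(np.uint8);n,l,st,_=cv2.connectedComponentsWithStats(m);i=1+np.argmax(st[1:,4])
    q=max(cv2.findContours((l==i).astype(np.uint8),0,1)[0],key=cv2.contourArea).reshape(-1,2)
    return (q+.5)/S-.5+[x0,y0]
def rect(c,q,z,name):
    P=cast(c,q,z)[:,:2].astype(np.float32);(x,y),(w,h),a=cv2.minAreaRect(P)
    a=(a+45)%90-45;print(name,'c',round(x,4),round(y,4),'wh',round(w,4),round(h,4),'yaw deg',round(a,1));return x,y,a
E
python3 - <<'E'
from h import *
t=load('top0');s=load('scene0')
rect(t,contour(t,(374,246,396,280),lambda g:(g>46)),0.006,'well floor')
o=contour(t,(355,234,412,290),lambda g:g<47)
rect(t,o,0.048,'rim outer')
rect(t,contour(t,(240,250,296,292),lambda g:(g>100)&(g<200)),0.064,'x') if 0 else None
# jar shoulder corner/edges: subpixel crossing on the right & bottom edges of white (z=.064)
g=cv2.cvtColor(t['image'],cv2.COLOR_RGB2GRAY).astype(float)
R=[];B=[]
for y in [260,261,262,263,264,276,277,278,279,280,281,282]:
    r=g[y];x=next(x for x in range(278,290) if r[x]>105>=r[x+1]);R.append((x+(r[x]-105)/(r[x]-r[x+1]),y))
for x in range(277,283):
    r=g[:,x];y=next(y for y in range(279,290) if r[y]>100>=r[y+1]);B.append((x,y+(r[y]-100)/(r[y]-r[y+1])))
T=[]
for x in range(276,283):
    r=g[:,x];y=next(y for y in range(262,252,-1) if r[y]>118>=r[y-1] or r[y]>r[y-1]+15);T.append((x,y))
for n,q in(('R',R),('B',B),('T',T)):
    P=cast(t,q,.064)[:,:2];v=np.linalg.svd(P-P.mean(0))[2][0]
    print(n,P.mean(0).round(4),'dir deg',round(np.degrees(np.arctan2(v[1],v[0]))%90,1),np.round(np.array(q)[:,0 if n=='R' else 1],1))
# scene: big jars / bottom of jar
d=contour(s,(330,210,390,265),lambda g:g>100)
rgb=s['image'][235:262:3,344:380:3];print(rgb.mean(2).astype(int))
print('lid proj chk', proj(s,[[.53,.11,.1]]),proj(t,[[.53,.11,.1]]))
q=contour(s,(345,218,382,242),lambda g:g<50);print('scene lid', cv2.minEnclosingCircle(q.astype(np.float32)))
for z,f in((.13,'big'),):
    print(cast(t,[[228,233],[300,322]],z))
E
```

```text
well floor c 0.5497 -0.1592 wh 0.0466 0.0588 yaw deg -6.7
rim outer c 0.5485 -0.1549 wh 0.0864 0.0972 yaw deg -7.8Traceback (most recent call last):
  File "<stdin>", line 16, in <module>
StopIteration
```

```bash
cat >> h.py <<'E'
def edges(c,q,z,cen,yaw,half,tol=.012,span=.6):
    """fit each side of a square outline near cen/yaw; prints offset & yaw per side"""
    P=cast(c,q,z)[:,:2]-cen;a=np.radians(yaw);out=[]
    for k in range(4):
        b=a+k*np.pi/2;n=np.array([np.cos(b),np.sin(b)]);u=np.array([-n[1],n[0]])
        d=P@n;w=P@u;m=(abs(d-half)<tol)&(abs(w)<span*half)
        if m.sum()<8: out.append(None);continue
        for _ in range(5):
            p=np.polyfit(w[m],d[m],1);r=abs(d-np.polyval(p,w));m=(r<.0015)&(abs(w)<span*half)
            if m.sum()<8:break
        out.append((k,round(p[1]*1000,1),round(yaw-np.degrees(np.arctan(p[0])),1),int(m.sum())))
    return out
E
python3 - <<'E'
from h import *
t=load('top0');s=load('scene0')
g=contour(t,(355,234,412,290),lambda g:g<47)
print('rim',edges(t,g,.048,np.array([.5495,-.1575]),-7,.043,span=.85))
def sat(c):
    h=cv2.cvtColor(cv2.GaussianBlur(c['image'],(3,3),0),cv2.COLOR_RGB2HSV);return h[:,:,1]
print(sat(t)[250:294:3,246:294:3]);print(sat(s)[220:262:3,342:384:3])
E
```

```text
rim [(0, np.float64(46.2), np.float64(-10.9), 97), (1, np.float64(44.5), np.float64(-8.2), 121), (2, np.float64(44.8), np.float64(-3.0), 10), (3, np.float64(40.2), np.float64(-7.9), 117)]
[[63 62 64 64 64 62 63 62 63 66 62 64 64 62 62 64]
 [63 64 62 64 63 62 62 62 61 64 62 62 62 64 64 64]
 [62 62 63 62 64 64 63 64 64 62 64 61 64 64 64 64]
 [62 65 63 63 58 54 58 54 52 41 19 13 47 62 62 64]
 [63 62 62 63 22  5  8 15 28  8  6 19 29 64 64 64]
 [64 64 62 70 41 26 15 23 15 21  7 17 34 65 61 62]
 [62 62 61 70 32 24 23 15 22  7 14 15 38 65 63 64]
 [64 64 63 69 23 23 14 15 14 15 14 21 35 67 64 64]
 [64 62 71 72 15 31 15 23 23 21  8 21 41 67 61 62]
 [63 63 72 73 56 15 23 24 15 23 14 14 30 65 62 62]
 [62 64 69 69 53 33  8  8  7 22 22 24  4 64 64 62]
 [64 62 68 63 61 36 35 21 33 52 39 30 34 66 66 63]
 [64 63 65 70 68 70 68 74 71 73 65 66 64 63 62 61]
 [63 62 64 63 65 69 67 63 62 64 62 64 62 60 64 64]
 [63 62 62 65 63 62 63 62 60 61 63 62 61 62 64 61]]
[[36 34 37 34 37 41 35 35 64 72 71 69 69 68]
 [38 37 38 40 40 14 20 12 29 35 70 70 69 70]
 [67 62 59 53 33 33 11 22 22 11 53 69 69 69]
 [70 69 70 68 54  0 32 11 22 11 20 71 69 69]
 [72 69 69 70 67 21 12 35 24 20 26 65 70 70]
 [71 69 69 70 48  0 51 28 13 78 51 62 69 71]
 [69 68 70 55 35 34 32 77 85 57 40 65 69 70]
 [71 69 70 36 31 35 40 49 39 40 37 67 69 69]
 [69 70 70 42 35 32 37 35 36 29 40 67 71 69]
 [70 71 68 45 38 38 41 41 37 34 40 69 68 71]
 [70 69 68 41 36 41 41 42 40 40 48 70 71 58]
 [69 69 67 38 41 36 38 33 35 37 62 70 49 29]
 [70 69 70 52 46 42 35 39 34 39 52 41 34 22]
 [69 69 71 68 69 67 64 54 47 38 29 28 28 25]]
```

```bash
cat >> h.py <<'E'
def satc(c,box,th=48):
    d=dict(c);h=cv2.cvtColor(c['image'],cv2.COLOR_RGB2HSV)[:,:,1];d['image']=cv2.merge([h,h,h])
    return contour(d,box,lambda g:g<th)
E
python3 - <<'E'
from h import *
t=load('top0');s=load('scene0');C=np.array([.530,.1104])
q=satc(t,(246,250,296,294))
for z in(0,.064):
  for y in(0,-6,6):print('top',z,edges(t,q,z,C,y,.03,span=.95,tol=.008))
h=cv2.cvtColor(t['image'],cv2.COLOR_RGB2GRAY).astype(np.uint8)
w=contour(t,(374,246,400,280),lambda g:g>44)
for z in (.006,.036):print('well',edges(t,w,z,np.array([.5505,-.1553]),-8,.0325,span=.7))
for z in (.12,.13,.14):
  for b in((196,200,258,264),(272,294,328,350)): rect(t,satc(t,b,40),z*.64,'big')
E
```

```text
top 0 [(0, np.float64(35.2), np.float64(2.6), 84), (1, np.float64(35.3), np.float64(3.9), 49), (2, np.float64(25.1), np.float64(0.8), 86), (3, np.float64(26.6), np.float64(1.5), 85)]
top 0 [(0, np.float64(33.7), np.float64(-9.1), 25), (1, np.float64(39.2), np.float64(12.5), 54), (2, np.float64(25.3), np.float64(0.8), 90), (3, np.float64(26.8), np.float64(1.4), 81)]
top 0 [(0, np.float64(35.7), np.float64(3.2), 82), (1, np.float64(36.1), np.float64(10.4), 52), (2, np.float64(25.2), np.float64(0.7), 81), (3, np.float64(26.6), np.float64(1.6), 90)]
top 0.064 [(0, np.float64(32.3), np.float64(3.1), 86), (1, np.float64(30.2), np.float64(7.9), 56), (2, np.float64(25.8), np.float64(0.6), 91), (3, np.float64(30.5), np.float64(1.6), 90)]
top 0.064 [(0, np.float64(31.8), np.float64(1.1), 69), (1, np.float64(29.2), np.float64(3.8), 57), (2, np.float64(26.0), np.float64(0.6), 87), (3, np.float64(30.8), np.float64(1.4), 85)]
top 0.064 [(0, np.float64(32.0), np.float64(4.3), 94), (1, np.float64(30.2), np.float64(9.1), 62), (2, np.float64(25.9), np.float64(0.8), 92), (3, np.float64(30.6), np.float64(1.8), 94)]
well [(0, np.float64(28.3), np.float64(-6.8), 73), None, (2, np.float64(29.6), np.float64(-7.6), 61), (3, np.float64(26.2), np.float64(-8.1), 73)]
well [(0, np.float64(26.2), np.float64(-7.1), 78), (1, np.float64(19.4), np.float64(-1.6), 76), (2, np.float64(30.6), np.float64(-7.6), 66), (3, np.float64(23.0), np.float64(-8.3), 75)]
big c 0.6241 0.2104 wh 0.0949 0.0863 yaw deg 40.4
big c 0.4127 0.0435 wh 0.086 0.085 yaw deg 9.1
big c 0.6235 0.2094 wh 0.0945 0.0859 yaw deg 40.4
big c 0.413 0.0433 wh 0.0856 0.0846 yaw deg 9.1
big c 0.6229 0.2084 wh 0.094 0.0855 yaw deg 40.4
big c 0.4134 0.043 wh 0.0852 0.0842 yaw deg 9.1
```

Run:
```python
from h import *
from scipy.optimize import least_squares
t=load('top0');s=load('scene0')
bt=contour(t,(240,250,296,292),lambda g:g<50);bs=contour(s,(345,218,382,246),lambda g:g<55)
ang=np.linspace(0,2*np.pi,180);ci=np.c_[np.cos(ang),np.sin(ang)]*.029
def hull(c,x,y,zb=.074):
    P=np.vstack([np.c_[ci+[x,y],np.full(180,z)] for z in(zb,zb+.026)]);return cv2.convexHull(proj(c,P).astype(np.float32)).reshape(-1,2)
for c,b,n in((t,bt,'top'),(s,bs,'scene')):
    h=hull(c,.5305,.1105);print(n,'obs',b.min(0).round(1),b.max(0).round(1),'pred',h.min(0).round(1),h.max(0).round(1),
     'px/mm', ((proj(c,[[.54,.11,.09],[.53,.12,.09]])-proj(c,[[.53,.11,.09]]))/10).round(3).tolist())
```

```text
top obs [256.1 259.1] [281.9 285.1] pred [256.3 259.3] [282.2 284.6] px/mm [[-0.008, -0.432], [-0.431, 0.009]]
scene obs [353.6 220.1] [373.6 242.1] pred [352.8 219.1] [374.9 241.4] px/mm [[-0.105, 0.257], [0.355, 0.094]]
```

```bash
cat >> h.py <<'E'
from scipy.spatial.transform import Rotation as R
def psi(s=None):
    s=s or ctrl.get_state();M=R.from_quat(s['tcp_rot']).as_matrix();return np.arctan2(M[1,0],M[0,0])
def plan(wps):
    s=ctrl.get_state();M=R.from_quat(s['tcp_rot']);print('t',round(s['time'],2),'tcp',s['eef_pos'].round(4),'psi',round(psi(s),4),'tiltx',M.as_matrix()[:,2].round(4),'op',round(s['opening'],3),'ff',round(s['finger_force'],1),'cf',s['contact_force'].round(1),'q',s['qpos'].round(2),'oh',ctrl.finger_overhang)
    for p,ps in wps:
        D=R.from_matrix(np.array([[np.cos(ps),np.sin(ps),0],[np.sin(ps),-np.cos(ps),0],[0,0,-1]]))
        r=(M.inv()*D).as_rotvec()/2/np.pi;d=M.inv().apply(np.array(p)-s['eef_pos'])/.2
        print(np.r_[r,d].round(4))
E
python3 - <<'E'
from h import *
plan([([.5,-.3,.24],.6),([.531,.111,.24],.785),([.531,.111,.16],.785),([.531,.111,.09],.785)])
E
```

```text
t 0.1 tcp [ 0.1825 -0.6493  0.244 ] psi 0.2738 tiltx [-3.0e-04  2.2e-03 -1.0e+00] op 0.998 ff 0.0 cf [-0.6  0.3 -0.6] q [-1.45  0.29  1.58 -0.    1.28 -0.15] oh 0.014
[-3.0000e-04 -1.0000e-04 -5.1900e-02  2.0008e+00 -1.2520e+00  2.3500e-02]
[-3.0000e-04 -1.0000e-04 -8.1400e-02  2.7056e+00 -3.1885e+00  2.8000e-02]
[-3.0000e-04 -1.0000e-04 -8.1400e-02  2.7055e+00 -3.1877e+00  4.2800e-01]
[-3.0000e-04 -1.0000e-04 -8.1400e-02  2.7054e+00 -3.1869e+00  7.7800e-01]
```

Emit:
send_rows:
  moves: "0 0 0 1 -0.63 0.02 1;0 0 0 1 -0.63 0.02 1;0 0 0 1 -0.63 0.02 1;0 0 0 1 -0.63 0.02 1"
  newtons: 90

```text
time: 0.6
eef_pos: [0.3422, -0.4722, 0.2407]
tcp_rot: [0.991, 0.137, -0.0, -0.001]
contact_force: [0.1, -0.1, -0.0]
opening: 1.003
finger_force: 0.0
```

Emit:
send_rows:
  moves: "0 0 0 1 -0.63 0 1;0 0 0 1 -0.63 0 1;0 0 0 1 -0.63 0 1;0 0 0 1 -0.63 0 1"

```text
time: 1.1
eef_pos: [0.5006, -0.2968, 0.2408]
tcp_rot: [0.991, 0.137, -0.0, -0.0]
contact_force: [0.1, -0.7, -0.1]
opening: 1.001
finger_force: 0.0
```

Emit:
send_rows:
  moves: "0 0 0 0.35 -0.97 0 1;0 0 0 0.35 -0.97 0 1;0 0 0 0.35 -0.97 0 1;0 0 0 0.35 -0.97 0 1"

```text
time: 1.6
eef_pos: [0.514, -0.0903, 0.2408]
tcp_rot: [0.99, 0.138, -0.0, -0.0]
contact_force: [-0.5, -0.5, 0.0]
opening: 1.004
finger_force: 0.0
```

Emit:
send_rows:
  moves: "0 0 -0.025 0.35 -0.95 0.2 1;0 0 -0.055 0.35 -0.95 0.2 1;0 0 -0.081 0.35 -0.95 0.2 1;0 0 -0.081 0.35 -0.95 0.2 1;0 0 -0.081 0.35 -0.95 0.2 1;0 0 -0.081 0.35 -0.95 0.2 1"

```text
time: 2.35
eef_pos: [0.5309, 0.1069, 0.2017]
tcp_rot: [0.925, 0.38, 0.0, 0.0]
contact_force: [0.6, -0.6, -0.1]
opening: 0.999
finger_force: 0.0
```

Run:
```python
from h import *
plan([([.531,.111,.15],.785),([.531,.111,.09],.785)])
```

```text
t 2.35 tcp [0.5309 0.1069 0.2017] psi 0.7805 tiltx [ 6.e-04 -7.e-04 -1.e+00] op 0.999 ff 0.0 cf [ 0.6 -0.6 -0.1] q [ 0.01  0.03  1.95 -0.    1.16  0.8 ] oh 0.014
[ 1.000e-04  0.000e+00 -7.000e-04  1.460e-02 -1.450e-02  2.583e-01]
[ 1.000e-04  0.000e+00 -7.000e-04  1.460e-02 -1.470e-02  5.583e-01]
```

Emit:
send_rows:
  moves: "0 0 0 0.015 -0.015 0.2 1;0 0 0 0.015 -0.015 0.4 1;0 0 0 0.015 -0.015 0.5 1;0 0 0 0.015 -0.015 0.557 1;0 0 0 0.015 -0.015 0.557 1"

```text
time: 2.98
eef_pos: [0.5306, 0.1116, 0.0898]
tcp_rot: [0.925, 0.381, -0.0, -0.0]
contact_force: [-0.3, 0.1, -0.3]
opening: 0.997
finger_force: 0.0
```

Run:
```python
from h import *
plan([([.531,.111,.09],.785)])
c=shot('scene','s1');x,y=365,235
a=cv2.resize(c['image'][170:280,290:430],None,fx=5,fy=5,interpolation=2)[:,:,::-1];cv2.imwrite('pics/s1c.png',a)
```

```text
t 2.98 tcp [0.5306 0.1116 0.0898] psi 0.7809 tiltx [-6.e-04 -2.e-04 -1.e+00] op 0.997 ff 0.0 cf [-0.3  0.1 -0.3] q [ 0.02  0.18  2.01 -0.    0.95  0.81] oh 0.014
[-0.      0.0001 -0.0006 -0.0007  0.0037 -0.001 ]
```

View pics/s1c.png

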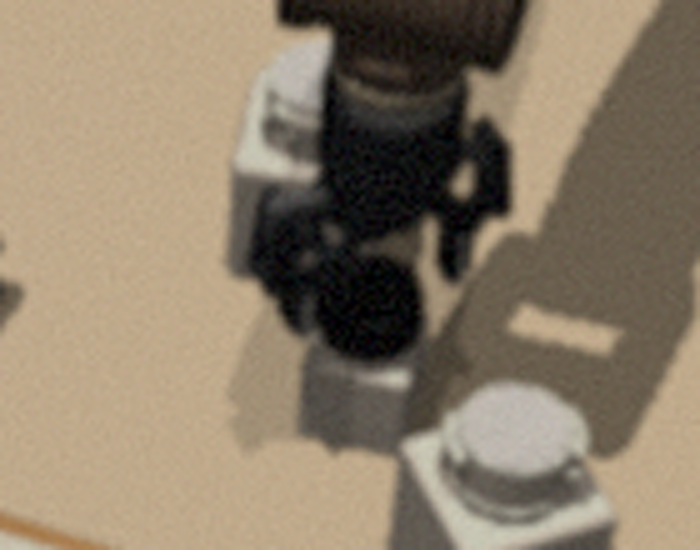

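Run:
```python
from h import *
c=load('s1')
for off in(.0425,.050,.057):
  for sg in(1,-1):
    for z in(.076,.089):
      p=proj(c,[[.531+sg*off*.704,.111-sg*off*.71,z]])[0];print(off,sg,z,((p-[290,170])*5).round())
```

```text
0.0425 1 0.076 [299. 340.]
0.0425 1 0.089 [300. 323.]
0.0425 -1 0.076 [436. 291.]
0.0425 -1 0.089 [438. 275.]
0.05 1 0.076 [286. 344.]
0.05 1 0.089 [287. 328.]
0.05 -1 0.076 [448. 287.]
0.05 -1 0.089 [450. 271.]
0.057 1 0.076 [275. 348.]
0.057 1 0.089 [276. 332.]
0.057 -1 0.076 [459. 283.]
0.057 -1 0.089 [461. 267.]
```

Emit:
send_rows:
  moves: "0 0 0 0 0.003 0.01 1;0 0 0 0 0.003 0.01 -1;0 0 0 0 0.003 0.01 -1;0 0 0 0 0.003 0.01 -1;0 0 0 0 0.003 0.01 -1;0 0 0 0 0.003 0.01 -1;0 0 0 0 0.003 0.01 -1;0 0 0 0 0.003 0.01 -1"

```text
time: 4.03
eef_pos: [0.5323, 0.1121, 0.0892]
tcp_rot: [0.924, 0.382, 0.001, 0.001]
contact_force: [2.7, -2.4, 5.7]
opening: 0.647
finger_force: 95.1
```

Run:
```python
from h import *
plan([([.531,.111,.09],.785)])
c=shot('scene','s2')
a=cv2.resize(c['image'][190:270,310:410],None,fx=6,fy=6,interpolation=2)[:,:,::-1];cv2.imwrite('pics/s2c.png',a)
```

```text
t 4.03 tcp [0.5323 0.1121 0.0892] psi 0.7829 tiltx [ 3.4e-03 -5.0e-04 -1.0e+00] op 0.647 ff 95.1 cf [ 2.7 -2.4  5.7] q [ 0.02  0.18  2.01 -0.    0.94  0.81] oh 0.014
[ 0.0004 -0.0003 -0.0003 -0.0083 -0.0007 -0.0039]
```

View pics/s2c.png

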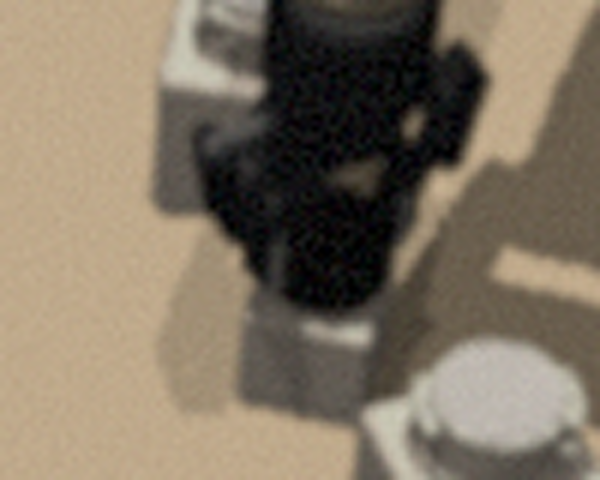

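The lid is held: opening 0.647 (about 55 mm), pads on its rim at crop (330,240). Now I lift and carry it towards the brace.

Emit:
send_rows:
  moves: "0 0 0 0 0 -0.1 -1;0 0 0 0 0 -0.25 -1;0 0 0 0 0 -0.4 -1;0 0 0 0 0 -0.5 -1;0 0 0 0 0 -0.5 -1"

```text
time: 4.7
eef_pos: [0.5303, 0.1127, 0.1876]
tcp_rot: [0.924, 0.381, -0.0, -0.0]
contact_force: [-0.4, -0.3, -4.1]
opening: 0.652
finger_force: 97.4
```

Run:
```python
from h import *
plan([([.54,-.022,.19],.7829),([.5505,-.1553,.19],.623)])
```

```text
t 4.7 tcp [0.5303 0.1127 0.1876] psi 0.7828 tiltx [-8.e-04  7.e-04 -1.e+00] op 0.652 ff 97.4 cf [-0.4 -0.3 -4.1] q [0.02 0.05 1.96 0.   1.14 0.81] oh 0.014
[-2.000e-04  0.000e+00 -0.000e+00 -4.407e-01  5.116e-01 -1.250e-02]
[-2.0000e-04  0.0000e+00  2.5400e-02 -8.7360e-01  1.0211e+00 -1.3100e-02]
```

Emit:
send_rows:
  moves: "0 0 0 -0.07 0.08 -0.01 -1;0 0 0 -0.22 0.25 -0.01 -1;0 0 0.01 -0.4 0.45 -0.01 -1;0 0 0.02 -0.58 0.67 -0.01 -1;0 0 0.025 -0.74 0.86 -0.01 -1;0 0 0.025 -0.84 0.96 -0.01 -1;0 0 0.025 -0.87 1 -0.01 -1;0 0 0.025 -0.87 1 -0.01 -1;0 0 0.025 -0.87 1 -0.01 -1"

```text
time: 5.82
eef_pos: [0.5482, -0.1507, 0.1891]
tcp_rot: [0.951, 0.308, -0.0, -0.001]
contact_force: [0.2, 0.0, -4.0]
opening: 0.652
finger_force: 97.4
```

Run:
```python
from h import *
plan([([.5505,-.1553,.19],.623)])
c=shot('scene','s3');d=shot('top','t3')
a=cv2.resize(c['image'][140:270,210:340],(396,396),interpolation=2)[:,:,::-1]
b=cv2.resize(d['image'][210:310,330:430],(396,396),interpolation=2)[:,:,::-1]
cv2.imwrite('pics/s3c.png',np.hstack([a,b]))
```

```text
t 5.83 tcp [ 0.5482 -0.1507  0.1891] psi 0.6269 tiltx [-0.0013  0.0014 -1.    ] op 0.652 ff 97.4 cf [ 0.2  0.  -4. ] q [-0.45  0.11  1.89  0.    1.14  0.5 ] oh 0.014
[-0.0003  0.      0.0006 -0.0045  0.0254 -0.0046]
```

View pics/s3c.png

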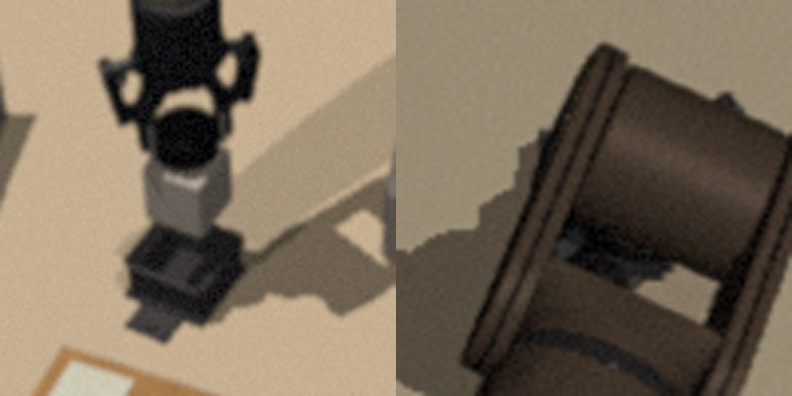

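The scene crop shows the jar hanging by its lid above the brace; its bottom corner is at about crop (205,240), and the brace is at (185,270). The arm hides the top view, so I measure the hanging jar in the scene view.

Run:
```python
from h import *
c=load('s3');s0=load('scene0')
im=cv2.resize(c['image'][180:225,250:292],None,fx=4,fy=4,interpolation=cv2.INTER_CUBIC)
im=cv2.GaussianBlur(im,(9,9),0)
h=cv2.cvtColor(im,cv2.COLOR_RGB2HSV);g=cv2.cvtColor(im,cv2.COLOR_RGB2GRAY)
m=((h[:,:,1]<52)&(g>60)).astype(np.uint8)
n,l,st,_=cv2.connectedComponentsWithStats(m);i=1+np.argmax(st[1:,4])
q=max(cv2.findContours((l==i).astype(np.uint8),0,1)[0],key=cv2.contourArea)
hull=cv2.convexHull(q);ap=cv2.approxPolyDP(hull,6,True).reshape(-1,2)
px=(ap+.5)/4-.5+[250,180];print(px.round(1).tolist())
# predicted outline of jar square (base z .098 & shoulder .162) about TCP, yaw -7.6
for yaw in(-4,-7.6,-11):
  a=np.radians(yaw);Rm=np.array([[np.cos(a),-np.sin(a)],[np.sin(a),np.cos(a)]])
  sq=(np.array([[1,1],[-1,1],[-1,-1],[1,-1]])*.03)@Rm.T+[.5482,-.1507]
  print(yaw,'base',proj(c,np.c_[sq,np.full(4,.0985)]).round(1).tolist(),'sh',proj(c,np.c_[sq,np.full(4,.1625)]).round(1).tolist())
# brace in scene0: rim corners predicted
for C in((.5505,-.1553),(.5495,-.1575)):
  a=np.radians(-7.6);Rm=np.array([[np.cos(a),-np.sin(a)],[np.sin(a),np.cos(a)]])
  sq=(np.array([[1,1],[-1,1],[-1,-1],[1,-1]])*.043)@Rm.T+C
  print('brace',proj(s0,np.c_[sq,np.full(4,.048)]).round(1).tolist())
g=cv2.resize(cv2.cvtColor(s0['image'],cv2.COLOR_RGB2GRAY)[200:255,240:300],None,fx=4,fy=4,interpolation=2)
m=(g<48).astype(np.uint8);n,l,st,_=cv2.connectedComponentsWithStats(m);i=1+np.argmax(st[1:,4])
q=cv2.convexHull(max(cv2.findContours((l==i).astype(np.uint8),0,1)[0],key=cv2.contourArea))
print('brace obs',((cv2.approxPolyDP(q,6,True).reshape(-1,2)+.5)/4-.5+[240,200]).round(1).tolist())
```

```text
[[258.4, 188.6], [284.1, 189.6], [284.6, 204.4], [275.9, 217.1], [259.9, 214.1], [257.1, 200.1]]
-4 base [[276.8, 218.2], [286.4, 204.1], [267.3, 197.9], [257.4, 211.8]] sh [[275.8, 201.5], [285.7, 187.3], [266.0, 181.2], [255.7, 195.1]]
-7.6 base [[275.9, 218.4], [286.7, 204.7], [268.2, 197.7], [257.1, 211.1]] sh [[274.8, 201.7], [286.0, 188.0], [266.9, 181.0], [255.5, 194.4]]
-11 base [[275.0, 218.6], [286.9, 205.3], [269.1, 197.6], [256.9, 210.5]] sh [[273.9, 201.9], [286.2, 188.6], [267.8, 180.8], [255.3, 193.8]]
brace [[276.6, 235.7], [291.7, 216.0], [265.9, 206.1], [250.2, 225.2]]
brace [[276.0, 235.3], [291.1, 215.6], [265.3, 205.7], [249.7, 224.7]]
brace obs [[265.1, 209.6], [287.9, 218.9], [289.1, 229.1], [275.9, 245.1], [268.6, 243.9], [252.6, 235.6], [252.1, 224.6]]
```

Run:
```python
from h import *
out=[]
for f,(x0,y0),S in(('scene0',(240,198),7),('top0',(353,230),7)):
    c=load(f);im=cv2.resize(c['image'][y0:y0+57,x0:x0+57],None,fx=S,fy=S,interpolation=2)[:,:,::-1].copy()
    im=cv2.convertScaleAbs(im,alpha=1.6)
    a=np.radians(-7.6);Rm=np.array([[np.cos(a),-np.sin(a)],[np.sin(a),np.cos(a)]])
    for hf,z,col in((.043,.048,(0,255,0)),(.0325,.006,(0,0,255))):
        sq=(np.array([[1,1],[-1,1],[-1,-1],[1,-1]])*hf)@Rm.T+(.5505,-.1553)
        p=((proj(c,np.c_[sq,np.full(4,z)])-[x0,y0]+.5)*S).round().astype(int);cv2.polylines(im,[p],True,col,1)
    out.append(im)
cv2.imwrite('pics/br.png',np.hstack(out))
```

```text
(no output)
```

View pics/br.png

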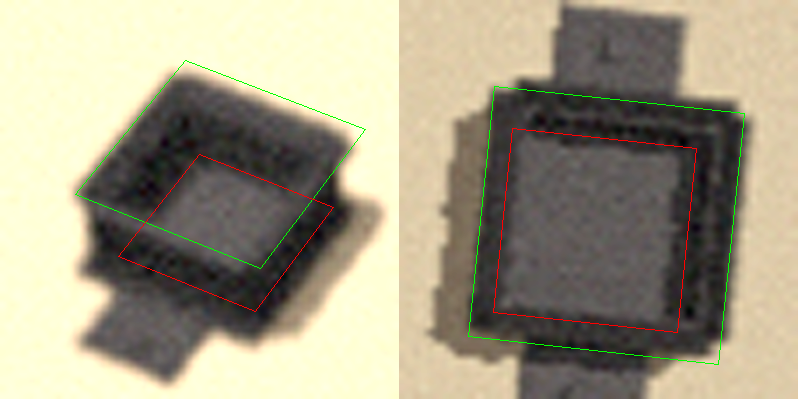

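The top view puts the brace centre about 1.5 mm further in +x than the drawn outline, so I aim for (0.5515, -0.155). I lower in stages while watching the force.

Emit:
send_rows:
  moves: "0 0 0 0 0.027 0.06 -1;0 0 0 0 0.027 0.16 -1;0 0 0 0 0.027 0.22 -1;0 0 0 0 0.027 0.25 -1;0 0 0 0 0.027 0.26 -1"

```text
time: 6.55
eef_pos: [0.5515, -0.1565, 0.1372]
tcp_rot: [0.951, 0.308, -0.0, -0.0]
contact_force: [0.8, 0.2, -3.6]
opening: 0.644
finger_force: 97.5
```

Emit:
send_rows:
  moves: "0 0 0 0 0 0.02 -1;0 0 0 0 0 0.04 -1;0 0 0 0 0 0.06 -1;0 0 0 0 0 0.06 -1"

```text
time: 7.05
eef_pos: [0.5515, -0.1565, 0.1255]
tcp_rot: [0.951, 0.308, -0.0, -0.0]
contact_force: [0.3, 0.4, -4.1]
opening: 0.65
finger_force: 97.5
```

Run:
```python
from h import *
plan([([.5515,-.155,.0952],.623)]);print(ctrl.get_state()['wrist_torque'])
c=shot('scene','s4')
cv2.imwrite('pics/s4c.png',cv2.convertScaleAbs(cv2.resize(c['image'][165:255,225:315],(540,540),interpolation=2)[:,:,::-1],alpha=1.5))
```

```text
t 7.05 tcp [ 0.5515 -0.1565  0.1255] psi 0.6257 tiltx [-8.e-04  4.e-04 -1.e+00] op 0.65 ff 97.5 cf [ 0.3  0.4 -4.1] q [-0.45  0.19  1.92 -0.    1.03  0.49] oh 0.014
[-1.000e-04  1.000e-04  4.000e-04  4.500e-03 -5.700e-03  1.515e-01]
[-0.04918311  0.00447419  0.03138552]
```

View pics/s4c.png

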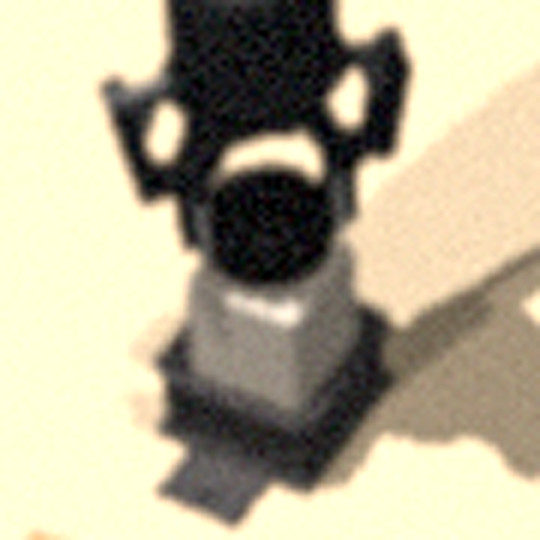

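The jar is inside the flared lips (crop 290,400), square to them, with no contact. I continue down.

Emit:
send_rows:
  moves: "0 0 0 0.003 -0.004 0.015 -1;0 0 0 0.003 -0.004 0.03 -1;0 0 0 0.003 -0.004 0.045 -1;0 0 0 0.003 -0.004 0.045 -1"

```text
time: 7.6
eef_pos: [0.5515, -0.1555, 0.1165]
tcp_rot: [0.951, 0.308, -0.0, -0.0]
contact_force: [-0.8, 0.5, -4.3]
opening: 0.653
finger_force: 97.5
```

Emit:
send_rows:
  moves: "0 0 0 0 0 0.015 -1;0 0 0 0 0 0.03 -1;0 0 0 0 0 0.045 -1;0 0 0 0 0 0.045 -1"

```text
time: 8.1
eef_pos: [0.5515, -0.1554, 0.1075]
tcp_rot: [0.951, 0.308, -0.0, -0.0]
contact_force: [-0.4, -0.3, -3.9]
opening: 0.65
finger_force: 97.5
```

Emit:
send_rows:
  moves: "0 0 0 0 0 0.015 -1;0 0 0 0 0 0.03 -1;0 0 0 0 0 0.045 -1;0 0 0 0 0 0.045 -1"

```text
time: 8.6
eef_pos: [0.5515, -0.1555, 0.0985]
tcp_rot: [0.951, 0.308, -0.0, -0.0]
contact_force: [0.2, -0.4, -4.4]
opening: 0.65
finger_force: 97.5
```

Emit:
send_rows:
  moves: "0 0 0 0 0 0.005 -1;0 0 0 0 0 0.01 -1;0 0 0 0 0 0.015 -1;0 0 0 0 0 0.015 -1"

```text
time: 9.1
eef_pos: [0.552, -0.1557, 0.0963]
tcp_rot: [0.951, 0.308, 0.0, 0.0]
contact_force: [0.1, -1.0, -2.5]
opening: 0.648
finger_force: 97.4
```

Emit:
send_rows:
  moves: "0 0 0 0 0 0.004 -1;0 0 0 0 0 0.008 -1;0 0 0 0 0 0.008 -1;0 0 0 0 0 0.008 -1"

```text
time: 9.6
eef_pos: [0.5523, -0.1558, 0.0952]
tcp_rot: [0.951, 0.308, 0.001, 0.0]
contact_force: [-0.9, -0.6, 4.5]
opening: 0.649
finger_force: 98.1
```

Run:
```python
from h import *
plan([([.552,-.1555,.095],.623)]);print(ctrl.get_state()['wrist_torque'])
```

```text
t 9.6 tcp [ 0.5523 -0.1558  0.0952] psi 0.6257 tiltx [ 1.2e-03 -5.0e-04 -1.0e+00] op 0.649 ff 98.1 cf [-0.9 -0.6  4.5] q [-0.45  0.24  1.93  0.    0.97  0.49] oh 0.014
[ 0.0002 -0.0001  0.0004 -0.0002 -0.0021  0.0011]
[0.08906251 0.14545593 0.03731737]
```

Seated at the expected height with a light push. Now I unscrew.

Emit:
send_rows:
  moves: "0 0 -0.02 0 0 0 -1;0 0 -0.04 0 0 0 -1;0 0 -0.06 0 0 0 -1;0 0 -0.08 0 0 0 -1;0 0 -0.1 0 0 0 -1;0 0 -0.1 0 0 0 -1"
  newtons: 105

```text
time: 10.35
eef_pos: [0.5527, -0.1573, 0.0955]
tcp_rot: [0.81, 0.586, 0.0, 0.002]
contact_force: [0.5, -5.1, 4.4]
opening: 0.646
finger_force: 110.5
```

Run:
```python
from h import *
plan([([.552,-.1555,.095],.6257+1.33)]);print(ctrl.get_state()['wrist_torque'])
```

```text
t 10.35 tcp [ 0.5527 -0.1573  0.0955] psi 1.2521 tiltx [ 0.0028 -0.0035 -1.    ] op 0.646 ff 110.5 cf [ 0.5 -5.1  4.4] q [-0.45  0.24  1.93 -0.    0.97 -0.13] oh 0.014
[ 0.0004  0.0006 -0.112   0.0075 -0.0064  0.0027]
[-0.82635243  0.05616434 -0.27193758]
```

Emit:
send_rows:
  moves: "0 0 -0.02 0 0 0 -1;0 0 -0.04 0 0 0 -1;0 0 -0.06 0 0 0 -1;0 0 -0.08 0 0 0 -1;0 0 -0.1 0 0 0 -1;0 0 -0.111 0 0 0 -1;0 0 -0.111 0 0 0 -1"

```text
time: 11.22
eef_pos: [0.5527, -0.1574, 0.0956]
tcp_rot: [0.562, 0.827, -0.001, 0.002]
contact_force: [-0.1, -5.9, 3.8]
opening: 0.649
finger_force: 110.6
```

Run:
```python
from h import *
plan([([.552,-.1555,.095],.6257+1.33)]);print(ctrl.get_state()['wrist_torque'])
c=shot('scene','s5')
cv2.imwrite('pics/s5c.png',cv2.convertScaleAbs(cv2.resize(c['image'][165:255,225:315],(540,540),interpolation=2)[:,:,::-1],alpha=1.5))
```

```text
t 11.22 tcp [ 0.5527 -0.1574  0.0956] psi 1.949 tiltx [ 0.0026 -0.0039 -1.    ] op 0.649 ff 110.6 cf [-0.1 -5.9  3.8] q [-0.45  0.24  1.93 -0.    0.97 -0.83] oh 0.014
[ 0.0002  0.0007 -0.0011  0.0101  0.0003  0.0028]
[-1.02991904  0.18657449 -0.3616892 ]
```

View pics/s5c.png

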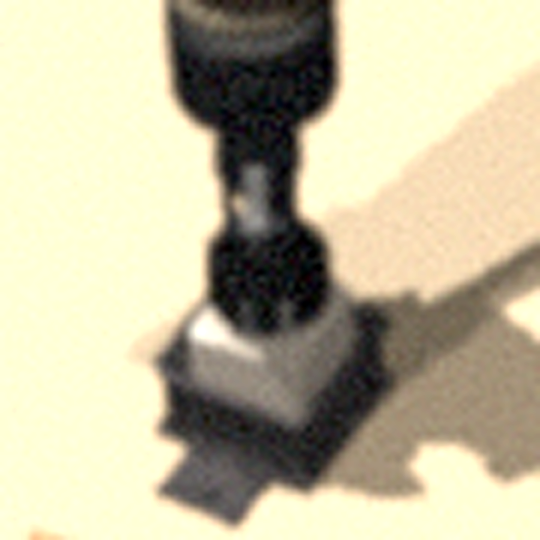

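Jar seated, lid turned 1.32 rad overall. I lift a little first and check the load.

Emit:
send_rows:
  moves: "0 0 0 0 0 -0.008 -1;0 0 0 0 0 -0.016 -1;0 0 0 0 0 -0.022 -1;0 0 0 0 0 -0.022 -1"

```text
time: 11.78
eef_pos: [0.5513, -0.1563, 0.0969]
tcp_rot: [0.562, 0.827, -0.001, 0.0]
contact_force: [2.8, -4.9, -5.5]
opening: 0.646
finger_force: 112.1
```

Run:
```python
from h import *
plan([]);print(ctrl.get_state()['wrist_torque'])
```

```text
t 11.78 tcp [ 0.5513 -0.1563  0.0969] psi 1.9479 tiltx [ 1.0e-04 -1.5e-03 -1.0e+00] op 0.646 ff 112.1 cf [ 2.8 -4.9 -5.5] q [-0.45  0.23  1.94 -0.    0.97 -0.83] oh 0.014
[-0.91445219 -0.36805545 -0.42072496]
```

Emit:
send_rows:
  moves: "0 0 0 0 0 -0.015 -1;0 0 0 0 0 -0.03 -1;0 0 0 0 0 -0.04 -1;0 0 0 0 0 -0.04 -1"

```text
time: 12.28
eef_pos: [0.552, -0.1554, 0.1071]
tcp_rot: [0.561, 0.828, 0.0, 0.0]
contact_force: [0.9, -0.3, -1.3]
opening: 0.645
finger_force: 112.9
```

Run:
```python
from h import *
plan([]);print(ctrl.get_state()['wrist_torque'])
c=shot('scene','s6');b=load('s5')
A=[cv2.cvtColor(i['image'],cv2.COLOR_RGB2GRAY).astype(np.float32) for i in(b,c)]
for n,(x0,y0,x1,y1) in dict(jar=(254,221,288,238),brace=(250,236,282,254),lid=(258,200,282,218)).items():
    print(n,cv2.phaseCorrelate(A[0][y0:y1,x0:x1],A[1][y0:y1,x0:x1],cv2.createHanningWindow((x1-x0,y1-y0),5)))
print('6mm z ->',proj(c,[[.58,-.15,.076]])-proj(c,[[.58,-.15,.07]]))
```

```text
t 12.28 tcp [ 0.552  -0.1554  0.1071] psi 1.9514 tiltx [ 7.e-04 -1.e-04 -1.e+00] op 0.645 ff 112.9 cf [ 0.9 -0.3 -1.3] q [-0.45  0.22  1.93  0.    0.99 -0.83] oh 0.014
[-0.14575191 -0.16670193  0.05704656]
jar ((0.110199674384166, -0.2381767014217271), 0.7736480052088514)
brace ((-0.018589794845507157, 0.049971478865016294), 0.9362314707703061)
lid ((-2.9133680543857228, -7.411004173608035), -0.13366895251803929)
6mm z -> [[-0.1208059  -1.48350034]]
```

Load is only the lid's weight, and the jar stayed put (it moved under 0.3 px in the image). I raise the lid to about 2 cm clear.

Emit:
send_rows:
  moves: "0 0 0 0 0 -0.03 -1;0 0 0 0 0 -0.07 -1;0 0 0 0 0 -0.105 -1;0 0 0 0 0 -0.122 -1;0 0 0 0 0 -0.122 -1;0 0 0 0 0 -0.122 -1;0 0 0 0 0 -0.122 -1"

```text
time: 13.2
eef_pos: [0.5515, -0.1555, 0.1307]
tcp_rot: [0.561, 0.828, -0.0, -0.0]
contact_force: [-0.4, 0.1, -0.8]
opening: 0.65
finger_force: 112.9
```

Run:
```python
from h import *
plan([]);c=shot('scene','s7')
cv2.imwrite('pics/s7c.png',cv2.convertScaleAbs(cv2.resize(c['image'][165:255,225:315],(540,540),interpolation=2)[:,:,::-1],alpha=1.5))
```

```text
t 13.2 tcp [ 0.5515 -0.1555  0.1307] psi 1.9513 tiltx [-7.e-04  4.e-04 -1.e+00] op 0.65 ff 112.9 cf [-0.4  0.1 -0.8] q [-0.45  0.19  1.92  0.    1.04 -0.83] oh 0.014
```

View pics/s7c.png

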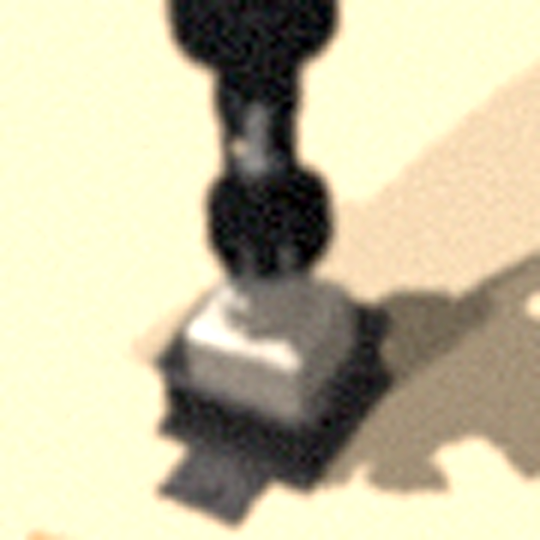

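The picture shows the lid held level at crop (270,220), clear of the mouth, and the jar still down in the brace at (270,350). I hand in.

```bash
python3 -c "
from plant import ctrl;print(ctrl.sign_off())"
```

```text
the job is handed in; nothing more can be done
None
```

The jar stands seated in the brace, and the unscrewed lid is held level about 2 cm above its mouth; I handed the job in at 13.2 s, and the hand-in returned no verdict.

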